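# Hold the spring clip open on the colour card

## Robot

A 7-joint arm with a two-finger parallel gripper is mounted at the origin on the work surface. World frame = base frame: x ahead of the robot, y to its left, z up, the work surface at z = 0. Lengths are in m, angles in rad, forces in N, time in s.
With the tool pointing down it reaches from about 0.4 to 0.85 m from the base axis. Payload 4.5 kg.
Tool frame: the origin (TCP) lies at the very end of the fingers, on their centre line; the grasp point (between the pads) lies 19 mm behind it; z points along the fingers, y is the line along which they close (so a half turn about z gives the same grasp; the last joint's range is limited). The gripper opens to 88 mm and grips with 3 to 60 N. Pads are 18 mm wide; open, the fingers measure 123 mm over their backs; the gripper's body (75 mm by 187 mm) begins 45 mm behind the grasp point.
Start: joints at [1.229, 0.689, -0.195, 1.565, 0.157, 0.902, -0.215], TCP at [0.229, -0.581, 0.239] pointing down, gripper open.
Joint ranges: [-3.01, 3.01], [-0.46, 2.08], [-1.47, 1.51], [0.13, 2.56], [-1, 4.14], [0.04, 2.09], [-2.66, 2.66]. Speed limits (rad/s): [2.57, 2.57, 3.14, 3.14, 3.14, 3.14, 3.14].

## Interface

Orientations are given as a unit quaternion [x, y, z, w].
In Python, from plant import r gives the robot as it stands. The module is installed in compiled form; this text tells all that it offers.
- The arm moves only by the tool step_arm, never from a script. Its argument "increments" is a list of rows, each a list of 2 entries, a list of its own where there are three numbers: the shift along the world's x, y, z in cm, then the turn, a rotation vector about the world's x, y, z in degrees. A call has exactly 10 rows; each row shifts and turns the commanded pose from where the row before left it; what a row does not reach is not made up. A row lasts 1/10 s, in which the tool goes at most 50 mm and 8.59 degrees, less where a joint would pass 70% of its speed; a pose out of reach is approached as far as the arm can. A call is refused whole if a number of a shift passes 5 or a number of a turn 8.59, either way. A call with a gripper value outside its range is refused whole. "fingers" is the opening, from 0 (shut) to 1 (fully open), set as the call begins (left out, the last holds). The fingers move at their own pace and stop on an object; "grip_force" is the grip in N (left out, the last holds). Time passes only in rows, so rows that do not move let the fingers close, or fill a call up. It gives the time, the measured TCP pose, the force, the opening and the grip force at its end, in the units of the state.
- r.get_state(): the state, without advancing time (a new reading comes with each control period).
- r.snapshot(name): name is "side" or "top" or "wrist"; returns (picture, depth): 400x640x3 uint8, red, green, blue; 400x640 float32, m along the optical axis (not along the pixel's ray), 0 where there is no reading.
- r.calibration(name): a dict with "fov_y" (degrees; the focal length in pixels is half the picture's height over the tangent of half this angle, whatever the lens; pixels are square), "cx", "cy" (the principal point, pixels), "k1" (the pictures are not rectified: a ray, as slopes to the right and down, at radius r is drawn at 1 + k1 r^2 times it, then the intrinsics apply), "R" (3x3) and "t" (3): a world point X has camera coordinates R X + t. Camera axes: x right, y down, z forward; pixel columns grow to the right and rows downward; lengths in m; the calibration is good to about 2 mm. A picture is of the moment at which its call begins: read the wrist's pose just before it. calibration takes no time and is no camera call; for the wrist camera it gives the pose at the moment of the call.
- r.finish_job(): hands the job in; it is judged then, once.
The state is a dict: "clock": time; "q": joint angles; "qd": joint speeds; "joint_torque": joint torques, N m; "tool_pos": TCP position; "eef_rot": TCP orientation; "contact_force": force on the tool from outside, world axes, zero at the start; "moment": the same for the moment, N m; "opening": opening from 0.0 (shut) to 1.0 (fully open); "finger_force": force on a finger pad.
Only numpy, scipy, OpenCV 4.12 (cv2) and the standard library are available. Lean on these libraries where they do the work, as an engineer would, in place of code of your own. Each camera call takes 0.05 s, during which the arm holds its last target. There are 200 camera calls.

## Task

Push the stand with the upright glaze colour card square and flush into the inner corner of the dark wooden fence. Then pick up the red spring clip by its handles, squeeze it wide open and bring it around the card's upright edge on the robot's side, about half-way up, with the card standing between the open jaws and neither jaw pressing on it, ready for a recipe slip to be tucked in. Finish while still holding the clip there squeezed open, do not let go, and leave the other things on the table where they are.

Things in the scene. Friction and masses are not known exactly. Their poses are not given: they have to be found in the camera images.
- fence: L of dark wooden battens fixed on the table, 18 mm wide, 26 mm high. Origin: inner corner, at table height. The far batten's inner face is the plane x = 0 (200 mm long, towards -y), the left one's y = 0 (230 mm, towards -x). The stand belongs in x < 0, y < 0, its x axis along this one's; home, the middle of its foot is at x = -70, y = -45 mm in this frame.
- stand: loose stand, 0.3 to 0.54 kg: green foot 140 (x) x 90 (y) x 22 mm high with an upright cream card with colour swatches. Origin under the foot's middle; x points away from the robot, z up. The card stands in the plane y = 0, 4 mm thick, x = -20 to +65 mm, up to z = 96 mm; in front of it the foot is bare. Pushed low on its foot it slides with a few N.
- stand_foot (a point): middle of the stand's foot, 11 mm above its underside; axes as the stand.
- card_edge (a point): point on the card's upright near edge (the end at x = -20 mm of the stand), 60 mm above the stand's underside, half-way up the exposed card; axes as the stand: the card runs from here towards +x.
- clip: loose red spring clip, 45 g, 106 mm long, lying on its side, 30 mm high so. Origin under the pivot; x points to the jaw tips, z up. The lever on the -y side is fixed in this frame: straight handle to x = -54 mm, outer face y = -13 mm; jaw to x = +52 mm, inner face y = -1 mm. The other lever (clip_jaw) turns about the pivot.
- clip_grip (a point): point between the handles where the clip is squeezed across y: in the fixed lever's frame 36 mm behind the pivot, 7 mm to its +y side, 15 mm above the underside; axes as the clip. The handles are 44 mm over all when the clip is shut, 26 mm when fully squeezed.
- clip_mouth (a point): middle of the open mouth, 30 mm ahead of the pivot, 7 mm to its +y side, half-way up the clip; axes as the clip. With the clip open the card's near edge should come to this point, the card running out of the mouth along +x; about 6 mm are then free on the fixed jaw's side of the 4 mm card and 8 mm on the other.
- clip_jaw (a joint): opening of the clip's moving lever, rad: 0 shut by its spring, 0.5 fully squeezed (stop). Shut, its handle splays to +y and ends in an 8 mm round curl centred at x = -31, y = 27 mm of the clip; squeezed, the handles are parallel and the curl is at x = -40, y = 9 mm. Takes 3 N at first, 8 to 9 N fully open; a grip of 20 to 40 N holds it at the stop.
- rib: wooden throwing rib, a flat brown slab 85 x 45 x 9 mm lying on the table; origin under its centre. Bystander near the clip, may trade places with it.
- jar: small blue glaze jar with a black cap, 44 mm across, 52 mm high; origin under its centre. Bystander near the clip, may trade places with it.
- mug: unglazed pinkish clay mug, 76 mm across, 85 mm high; origin under its centre. Bystander.
- bowl: cream bowl, 130 mm across, 55 mm high; origin under its centre. Bystander.
- tile: terracotta test tile 75 x 50 x 12 mm lying flat; origin under its centre. Bystander.
- turner: spatula, brown handle and steel blade, lying on the table at the robot's right; origin near its middle. Bystander.

How it is judged:
On the way, in this order (a step that is already met when the one before it is completed fails the run):
1. the stand is square and flush in the fence corner (x of stand_foot in the frame of fence between -0.074 and -0.064 m and y of stand_foot in the frame of fence between -0.049 and -0.039 m and angle between the x axis of stand_foot and the x axis of fence, either way round below 0.04 rad and angle between stand_foot's own z axis and vertical below 0.05 rad and height (world z) of stand_foot below 0.017 m), for 0.2 s.
2. the clip is squeezed open and lifted off the table by the fingers (value of joint clip_jaw above 0.35 rad and contact force between the fingers and clip above 2 N and height (world z) of clip_mouth above 0.04 m), for 0.2 s.
At the end, for the whole second after the job is handed in: Foot within 4 mm of both battens, square within 0.04 rad; clip held by the fingers (over 2 N), open 0.35 rad or more; card edge within -16/+12 mm along, -6/+8 mm across and 20 mm in height of clip_mouth; clip level within 0.3, in line with the card within 0.25 rad, pressing on it under 1 N (all of step 1 and value of joint clip_jaw above 0.35 rad and contact force between the fingers and clip above 2 N and x of card_edge in the frame of clip_mouth between -0.016 and 0.012 m and y of card_edge in the frame of clip_mouth between -0.006 and 0.008 m and z of clip_mouth in the frame of card_edge between -0.02 and 0.02 m and angle between the x axis of clip_mouth and the x axis of card_edge, either way round below 0.25 rad and angle between clip_mouth's own z axis and vertical below 0.3 rad and contact force between clip and stand below 1 N); the arm keeps its last pose, push and grip.
It fails at once if the stand is tipped (angle between stand_foot's own z axis and vertical above 0.3 rad).
It fails at once if another thing on the table is moved by more than 25 mm (distance of any of rib, jar, mug, bowl, tile, turner from where it was at the start of the episode above 0.025 m).
It also fails if it takes over 72 s, if anything falls off the work surface, if the arm or the gripper's body presses on something with over 40 N, if the wrist force passes 120 N, or if a joint passes its speed limit or range.

## Working session

There is one attempt and no reset: what is moved stays moved. The work goes in short steps, Python scripts to look and compute and a tool call to move; the robot and the scene stay as the last step left them, time stands still between calls to the robot, and variables do not carry over. Pictures are saved under pics/ and viewed, at most 10 in all, crops included, and the job is handed in when it is done.

Besides the shell and the picture viewer there is one more tool, called after ">>>" as a command line: name --argument value ..., lists and objects as JSON in quotes. step_arm: Moves the arm, as the interface text tells. Its arguments: {"type":"object","properties":{"increments":{"type":"array","items":{"type":"array"}},"fingers":{"type":"number"},"grip_force":{"type":"number"}},"required":["increments"]}

```bash
mkdir -p pics
cat > h.py <<'E'
import numpy as np, cv2
from plant import r
def rays(c,px):
    px=np.atleast_2d(np.array(px,float)); f=200/np.tan(np.radians(c["fov_y"]/2))
    d=(px-[c["cx"],c["cy"]])/f; u=d.copy()
    for _ in range(20): u=d/(1+c["k1"]*(u**2).sum(1,keepdims=True))
    v=np.c_[u,np.ones(len(u))]; R=np.array(c["R"]); t=np.array(c["t"])
    return -R.T@t, v, v@R
def on_plane(c,px,z):
    o,_,w=rays(c,px); return o+w*((z-o[2])/w[:,2])[:,None]
def cloud(c,depth,px):
    px=np.atleast_2d(px).astype(int); o,_,w=rays(c,px); return o+w*depth[px[:,1],px[:,0]][:,None]
def snap(n,name=None):
    c=r.calibration(n); p,d=r.snapshot(n)
    if name: cv2.imwrite(f"pics/{name}.png",p[:,:,::-1])
    np.savez(f"{n}.npz",p=p,d=d,**{k:np.array(v) for k,v in c.items()})
    return c,p,d
def load(n):
    z=np.load(f"{n}.npz"); return {k:z[k] for k in("fov_y","cx","cy","k1","R","t")},z["p"],z["d"]
E
python3 - <<'E'
from h import *
print(r.get_state())
for n in("top","side"):
    c,p,d=snap(n,n); print(n,c)
E
```

```text
{'clock': 0.0, 'q': array([ 1.22878226,  0.68997323, -0.19451492,  1.56633322,  0.15731386,
        0.90252181, -0.21507698]), 'qd': array([-0.00027093, -0.00051752,  0.00012429, -0.00028066, -0.00046132,
       -0.00058609,  0.00075748]), 'joint_torque': array([ 4.61550972e-04, -5.27552640e+01, -1.26681738e+00, -1.53428060e+01,
       -5.26869670e-02,  6.64673396e-03,  1.51460144e-04]), 'tool_pos': array([ 0.2291104 , -0.58081064,  0.23791967]), 'eef_rot': array([ 9.82386161e-01,  1.86859795e-01, -2.44202550e-04, -8.88142272e-04]), 'contact_force': array([ 0.71246335,  0.09685151, -0.36422127]), 'moment': array([-0.04576645, -0.00855678, -0.00340004]), 'finger_force': 0.0, 'opening': 1.0022866011206117}
top {'fov_y': 45.37576825517918, 'cx': 312.9961431593107, 'cy': 203.95913557839268, 'k1': -0.14838027607364726, 'R': array([[-0.01849584, -0.99978217,  0.00967076],
       [-0.9935573 ,  0.01729729, -0.11200311],
       [ 0.11181144, -0.01168004, -0.9936608 ]]), 't': array([0.00989649, 0.54593492, 1.29214694])}
side {'fov_y': 51.47951444734251, 'cx': 313.218331877599, 'cy': 197.52185220517708, 'k1': 0.03484484563470731, 'R': array([[ 0.99602073, -0.08642743, -0.02174847],
       [-0.07186284, -0.63452329, -0.76955567],
       [ 0.05271081,  0.76805631, -0.63820927]]), 't': array([-0.53345237,  0.10602566,  1.2971245 ])}
```

View pics/top.png

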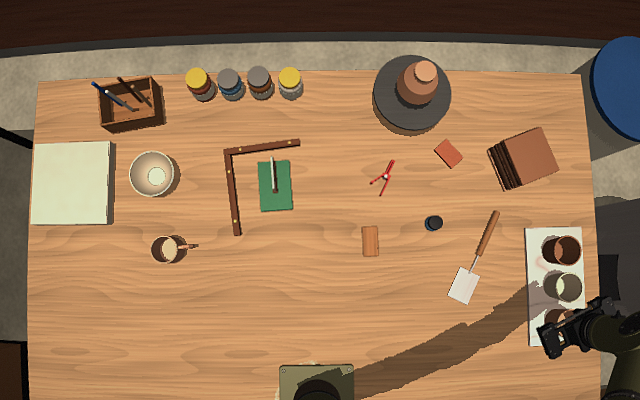

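View pics/side.png

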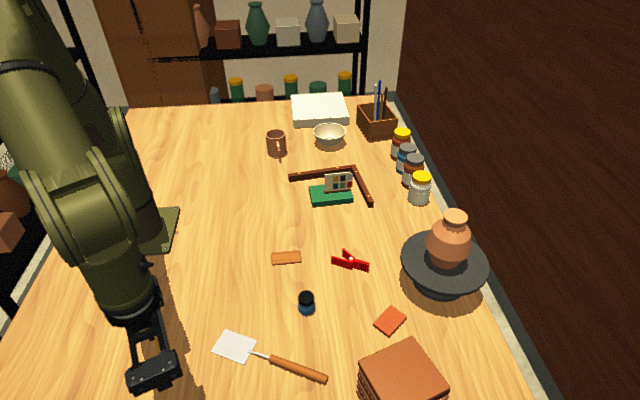

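The top view shows the fence corner at about (226,150), the green stand around (275,185), the clip at (383,177), the rib at (370,241), the jar at (433,222) and the tile at (448,153). The side view agrees, with the clip at (350,262). Next I'll measure the fence, stand and clip.

Run:
```python
from h import *
c,p,d=load("top"); hsv=cv2.cvtColor(p,cv2.COLOR_RGB2HSV)
H,S,V=[hsv[:,:,i].astype(int) for i in range(3)]
def roi(m,x0,y0,x1,y1):
    o=np.zeros(m.shape,np.uint8); o[y0:y1,x0:x1]=m[y0:y1,x0:x1]*255; return o
def rect(m,z,name):
    ct=max(cv2.findContours(m,cv2.RETR_EXTERNAL,cv2.CHAIN_APPROX_NONE)[0],key=cv2.contourArea)[:,0]
    w=on_plane(c,ct,z); rc=cv2.minAreaRect((w[:,:2]*1000).astype(np.float32))
    print(name,np.round(rc[0],1),np.round(rc[1],1),round(rc[2],2)); return w
g=roi((H>55)&(H<95)&(S>90)&(V>30),245,145,305,225)
rect(g,.022,"foot")
f=roi((V<120)&(H<20)&(S>70),215,130,306,242)
f=cv2.morphologyEx(f,cv2.MORPH_OPEN,np.ones((3,3),np.uint8))
w=rect(f,.026,"fence")
# batten lines by their top-face pixel centres
ys,xs=np.nonzero(f); P=on_plane(c,np.c_[xs,ys],.026)
A=P[(xs>245)&(ys<165)]; B=P[(ys>165)&(xs<245)]
for n,Q in(("far",A),("left",B)):
    l=cv2.fitLine((Q[:,:2]*1000).astype(np.float32),cv2.DIST_HUBER,0,.01,.01).ravel(); print(n,np.round(l,4),np.degrees(np.arctan2(l[1],l[0])))
m=roi(((H<6)|(H>174))&(S>150)&(V>90),355,150,410,205)
w=rect(m,.03,"clip")
cr=np.vstack([cv2.resize(p[150:205,355:410],None,fx=7,fy=7,interpolation=cv2.INTER_CUBIC)])
a=cv2.resize(p[130:240,215:310],None,fx=3.5,fy=3.5,interpolation=cv2.INTER_CUBIC)
cs,ps,ds=load("side"); b=cv2.resize(ps[235:285,315:385],None,fx=7,fy=7,interpolation=cv2.INTER_CUBIC)
h=max(cr.shape[0],a.shape[0]); pad=lambda i:cv2.copyMakeBorder(i,0,h-i.shape[0],0,0,0)
im=np.hstack([pad(cr),pad(a)]);print(im.shape)
cv2.imwrite("pics/crop1.png",im[:,:,::-1]); cv2.imwrite("pics/crop2.png",b[:,:,::-1])
```

```text
foot [601.2 105.9] [137.9  87.4] 3.47
fence [498.6 212.8] [19.5 24.9] 89.89
far [ 1.258000e-01 -9.921000e-01  7.071800e+02  1.135779e+02] -82.77137
left [9.780000e-01 2.087000e-01 5.583133e+02 2.249879e+02] 12.045207
clip [ 624.1 -196. ] [ 42.4 102.4] 61.62
(385, 717, 3)
```

View pics/crop1.png

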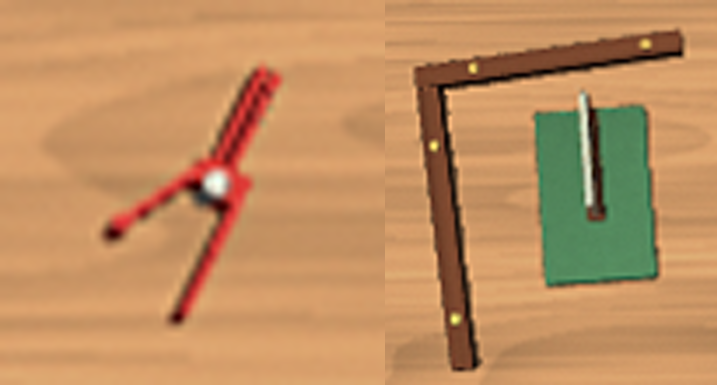

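The crop shows the clip's jaws pointing up-right, to (393,160) px. The pivot is at (386,176), the fixed handle's end at (380,196) and the curl at (371,183). The stand is about 4 cm from both battens and turned a few degrees from them.

Run:
```python
from h import *
c,p,d=load("top")
# inner edges of batten tops, read by colour: strongest brightness drop/rise along scan lines
g=p.astype(float).sum(2)
hsv=cv2.cvtColor(p,cv2.COLOR_RGB2HSV); 
dark=lambda px:px.sum(-1)<300
far=[];left=[]
for x in range(245,296,3):
    col=g[135:170,x]; i=np.nonzero(col<330)[0]; far.append((x,135+i[0],135+i[-1]+1))
for y in range(165,232,3):
    row=g[y,215:252]; i=np.nonzero(row<330)[0]; left.append((y,215+i[0],215+i[-1]+1))
far=np.array(far,float);left=np.array(left,float)
print(far[::4],left[::5])
# outer top edges at z=.026 (far batten's far edge), +18 mm to inner face
o=-c["R"].T@c["t"]; print("cam",o)
def line(px,z):
    w=on_plane(c,px,z)[:,:2]*1000; l=cv2.fitLine(w.astype(np.float32),cv2.DIST_HUBER,0,.01,.01).ravel(); return l
lo=line(np.c_[far[:,0],far[:,1]-.5],.026); fo=line(np.c_[left[:,1]-.5,left[:,0]],.026); fi=line(np.c_[left[:,2]-.5,left[:,0]],.0); fr=line(np.c_[far[:,0],far[:,2]-.5],.0)
for n,l in(("far outer",lo),("far inner bottom",fr),("left outer",fo),("left inner bottom",fi)): print(n,np.round(l,3),np.degrees(np.arctan2(l[1],l[0])))
P=lambda x,y,z:on_plane(c,[(x,y)],z)[0]*1000
piv,tip,he,cu=P(385.9,176.3,.03),P(393.3,160.3,.03),P(380.3,195.7,.03),P(371.2,183,.03)
for n,v in(("piv",piv),("tip",tip),("hend",he),("curl",cu)): print(n,v.round(1))
print("yaw", [np.degrees(np.arctan2(*(a-b)[1::-1])) for a,b in((tip,piv),(tip,he))])
# side view clip check, foot check
```

```text
[[245. 146. 154.]
 [257. 144. 152.]
 [269. 142. 170.]
 [281. 141. 170.]
 [293. 139. 147.]] [[165. 225. 233.]
 [180. 227. 236.]
 [195. 229. 238.]
 [210. 231. 239.]
 [225. 232. 241.]]
cam [0.39812386 0.01554348 1.34500646]
far outer [ 1.27000e-01 -9.92000e-01  7.24809e+02  1.20326e+02] -82.7128
far inner bottom [4.30000e-01 9.03000e-01 6.72431e+02 1.28902e+02] 64.509254
left outer [9.92000e-01 1.25000e-01 5.79480e+02 2.36721e+02] 7.1574454
left inner bottom [9.92000e-01 1.24000e-01 5.69699e+02 2.14444e+02] 7.1515217
piv [ 620.5 -205.5   30. ]
tip [ 665.8 -228.3   30. ]
hend [ 566.  -187.7   30. ]
curl [ 602.1 -163.4   30. ]
yaw [np.float64(-26.685089361748517), np.float64(-22.108902925630893)]
```

The fence is turned 7.2° with its corner at about (692,233) mm. The foot has to move about +36 mm along the fence's x, +70 mm along its y, and turn +3.7°. I'll push in y first, using both half-open fingertips.

>>> step_arm --increments '[[[1.9, 3.07, -0.4], [0, 0, 3.78]], [[1.9, 3.07, -0.4], [0, 0, 3.78]], [[1.9, 3.07, -0.4], [0, 0, 3.78]], [[1.9, 3.07, -0.4], [0, 0, 3.78]], [[1.9, 3.07, -0.4], [0, 0, 3.78]], [[1.9, 3.07, -0.4], [0, 0, 3.78]], [[1.9, 3.07, -0.4], [0, 0, 3.78]], [[1.9, 3.07, -0.4], [0, 0, 3.78]], [[1.9, 3.07, -0.4], [0, 0, 3.78]], [[1.9, 3.07, -0.4], [0, 0, 3.78]]]' --fingers 0.45

```text
clock: 1.1
tool_pos: [0.4198, -0.2731, 0.1984]
eef_rot: [0.868, 0.496, -0.0, -0.0]
contact_force: [-0.2, 0.2, -0.3]
opening: 0.453
finger_force: 0.0
```

>>> step_arm --increments '[[[1.9, 3.07, -0.4], [0, 0, 3.78]], [[1.9, 3.07, -0.4], [0, 0, 3.78]], [[1.9, 3.07, -0.4], [0, 0, 3.78]], [[1.9, 3.07, -0.4], [0, 0, 3.78]], [[1.9, 3.07, -0.4], [0, 0, 3.78]], [[1.9, 3.07, -0.4], [0, 0, 3.78]], [[1.9, 3.07, -0.4], [0, 0, 3.78]], [[1.9, 3.07, -0.4], [0, 0, 3.78]], [[1.9, 3.07, -0.4], [0, 0, 3.78]], [[1.9, 3.07, -0.4], [0, 0, 3.78]]]'

```text
clock: 2.1
tool_pos: [0.6098, 0.0338, 0.1582]
eef_rot: [0.661, 0.751, -0.0, -0.0]
contact_force: [0.0, -0.4, -0.2]
opening: 0.452
finger_force: 0.0
```

>>> step_arm --increments '[[[0, 0, -2], [0, 0, 0]], [[0, 0, -2], [0, 0, 0]], [[0, 0, -2], [0, 0, 0]], [[0, 0, -2], [0, 0, 0]], [[0, 0, -2], [0, 0, 0]], [[0, 0, -2], [0, 0, 0]], [[0, 0, -1.8], [0, 0, 0]], [[0, 0, -1], [0, 0, 0]], [[0, 0, 0], [0, 0, 0]], [[0, 0, 0], [0, 0, 0]]]'

```text
clock: 3.1
tool_pos: [0.6096, 0.0327, 0.011]
eef_rot: [0.662, 0.75, 0.0, 0.0]
contact_force: [-0.2, -0.1, 0.8]
opening: 0.452
finger_force: 0.0
```

Run:
```python
from h import *
print(r.get_state()["contact_force"])
c,p,d=snap("side")
cv2.imwrite("pics/s2.png",cv2.resize(p[130:260,240:420],None,fx=4,fy=4)[:,:,::-1])
```

```text
[-0.2360544  -0.06316847  0.79183888]
```

View pics/s2.png

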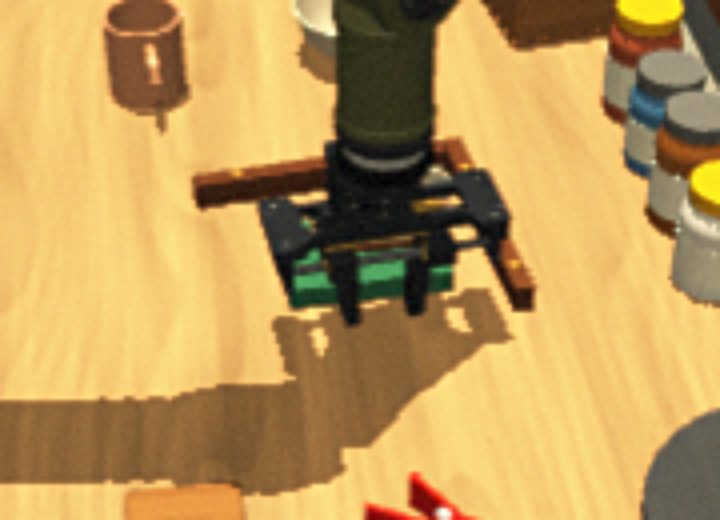

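The fingertips stand beside the foot's right face with the card clear, so I'll push along the fence's y.

>>> step_arm --increments '[[[-0.1, 0.8, 0], [0, 0, 0]], [[-0.1, 0.8, 0], [0, 0, 0]], [[-0.1, 0.8, 0], [0, 0, 0]], [[-0.1, 0.8, 0], [0, 0, 0]], [[-0.1, 0.8, 0], [0, 0, 0]], [[-0.1, 0.8, 0], [0, 0, 0]], [[-0.1, 0.8, 0], [0, 0, 0]], [[-0.1, 0.7, 0], [0, 0, 0]], [[-0.1, 0.6, 0], [0, 0, 0]], [[-0.1, 0.5, 0], [0, 0, 0]]]'

```text
clock: 4.15
tool_pos: [0.5993, 0.1071, 0.0107]
eef_rot: [0.662, 0.75, -0.0, 0.0]
contact_force: [0.7, -3.7, 2.6]
opening: 0.452
finger_force: 2.2
```

>>> step_arm --increments '[[[-0.02, 0.2, 0], [0, 0, 0]], [[-0.02, 0.2, 0], [0, 0, 0]], [[-0.03, 0.2, 0], [0, 0, 0]], [[-0.02, 0.2, 0], [0, 0, 0]], [[0, 0, 0], [0, 0, 0]], [[0, 0, 0], [0, 0, 0]], [[0, 0, 0], [0, 0, 0]], [[0, 0, 0], [0, 0, 0]], [[0, 0, 0], [0, 0, 0]], [[0, 0, 0], [0, 0, 0]]]'

```text
clock: 5.15
tool_pos: [0.5983, 0.1152, 0.0106]
eef_rot: [0.662, 0.75, 0.0, -0.0]
contact_force: [0.2, -1.6, 1.1]
opening: 0.45
finger_force: 0.5
```

>>> step_arm --increments '[[[-0.01, 0.1, 0], [0, 0, 0]], [[-0.01, 0.1, 0], [0, 0, 0]], [[-0.02, 0.1, 0], [0, 0, 0]], [[-0.01, 0.1, 0], [0, 0, 0]], [[-0.01, 0.1, 0], [0, 0, 0]], [[-0.01, 0.1, 0], [0, 0, 0]], [[0, 0, 0], [0, 0, 0]], [[0, 0, 0], [0, 0, 0]], [[0, 0, 0], [0, 0, 0]], [[0, 0, 0], [0, 0, 0]]]'

```text
clock: 6.15
tool_pos: [0.598, 0.1192, 0.0107]
eef_rot: [0.662, 0.75, -0.001, 0.001]
contact_force: [1.1, -4.0, 0.9]
opening: 0.453
finger_force: 2.6
```

>>> step_arm --increments '[[[-0.02, 0.1, 0], [0, 0, 0]], [[-0.01, 0.1, 0], [0, 0, 0]], [[-0.02, 0.1, 0], [0, 0, 0]], [[-0.01, 0.1, 0], [0, 0, 0]], [[0, 0, 0], [0, 0, 0]], [[0, 0, 0], [0, 0, 0]], [[0, 0, 0], [0, 0, 0]], [[0, 0, 0], [0, 0, 0]], [[0, 0, 0], [0, 0, 0]], [[0, 0, 0], [0, 0, 0]]]'

```text
clock: 7.15
tool_pos: [0.5979, 0.1193, 0.0107]
eef_rot: [0.663, 0.749, -0.003, 0.002]
contact_force: [2.8, -10.9, 2.2]
opening: 0.452
finger_force: 5.4
```

Flush against the left batten: motion has stopped at 11 N. I'll retreat, lift, and go round to the near face.

>>> step_arm --increments '[[[0.2, -1.5, 0], [0, 0, 0]], [[0.2, -1.5, 0], [0, 0, 0]], [[0.2, -1.5, 0], [0, 0, 0]], [[0, 0, 2], [0, 0, 0]], [[0, 0, 3], [0, 0, 0]], [[0, 0, 3], [0, 0, 0]], [[0, 0, 3], [0, 0, 0]], [[0, 0, 3], [0, 0, 0]], [[-2, 0, 0], [0, 0, -7.5]], [[-2, 0, 0], [0, 0, -7.5]]]'

```text
clock: 8.15
tool_pos: [0.5637, 0.0795, 0.1518]
eef_rot: [0.756, 0.655, 0.002, 0.0]
contact_force: [-0.1, 0.5, -1.5]
opening: 0.45
finger_force: 0.0
```

>>> step_arm --increments '[[[-1, 1, 0], [0, 0, -7.5]], [[-1, 1, 0], [0, 0, -7.5]], [[-1, 1, 0], [0, 0, -7.5]], [[-1, 1, 0], [0, 0, -7.5]], [[-1, 1, 0], [0, 0, -7.5]], [[-1, 1, 0], [0, 0, -7.5]], [[-0.5, 1, 0], [0, 0, -7.5]], [[-0.5, 1, 0], [0, 0, -7.5]], [[-0.5, 0, 0], [0, 0, -7.5]], [[0, 0, 0], [0, 0, -7.5]]]'

```text
clock: 9.15
tool_pos: [0.4873, 0.16, 0.1507]
eef_rot: [0.998, 0.06, -0.0, -0.0]
contact_force: [0.6, -0.4, -0.6]
opening: 0.453
finger_force: 0.0
```

>>> step_arm --increments '[[[0, 0, -2.5], [0, 0, 0.3]], [[0, 0, -2.5], [0, 0, 0]], [[0, 0, -2.5], [0, 0, 0]], [[0, 0, -2.5], [0, 0, 0]], [[0, 0, -2], [0, 0, 0]], [[0, 0, -1.5], [0, 0, 0]], [[0, 0, -0.5], [0, 0, 0]], [[0, 0, 0], [0, 0, 0]], [[0.7, 0.09, 0], [0, 0, 0]], [[0.7, 0.09, 0], [0, 0, 0]]]'

```text
clock: 10.15
tool_pos: [0.5035, 0.1617, 0.0117]
eef_rot: [0.998, 0.065, 0.001, -0.0]
contact_force: [0.3, -1.0, 0.1]
opening: 0.449
finger_force: 0.0
```

>>> step_arm --increments '[[[0.5, 0.06, 0], [0, 0, 0]], [[0.5, 0.06, 0], [0, 0, 0]], [[0.5, 0.06, 0], [0, 0, 0]], [[0.5, 0.06, 0], [0, 0, 0]], [[0.5, 0.06, 0], [0, 0, 0]], [[0.4, 0.05, 0], [0, 0, 0]], [[0.4, 0.05, 0], [0, 0, 0]], [[0.4, 0.05, 0], [0, 0, 0]], [[0.2, 0.03, 0], [0, 0, 0]], [[0.2, 0.02, 0], [0, 0, 0]]]'

```text
clock: 11.15
tool_pos: [0.543, 0.1662, 0.0107]
eef_rot: [0.998, 0.065, -0.0, 0.0]
contact_force: [-5.4, -1.2, 4.7]
opening: 0.447
finger_force: 2.7
```

>>> step_arm --increments '[[[0.15, 0.02, 0], [0, 0, 0]], [[0.15, 0.02, 0], [0, 0, 0]], [[0.15, 0.02, 0], [0, 0, 0]], [[0.1, 0.01, 0], [0, 0, 0]], [[0.1, 0.01, 0], [0, 0, 0]], [[0.1, 0.01, 0], [0, 0, 0]], [[0.1, 0.01, 0], [0, 0, 0]], [[0.1, 0.01, 0], [0, 0, 0]], [[0, 0, 0], [0, 0, 0]], [[0, 0, 0], [0, 0, 0]]]'

```text
clock: 12.15
tool_pos: [0.5502, 0.1672, 0.0107]
eef_rot: [0.998, 0.065, -0.003, 0.0]
contact_force: [-8.5, -2.4, 7.3]
opening: 0.455
finger_force: 4.2
```

>>> step_arm --increments '[[[0.1, 0.01, 0], [0, 0, 0]], [[0.1, 0.01, 0], [0, 0, 0]], [[0.1, 0.02, 0], [0, 0, 0]], [[0, 0, 0], [0, 0, 0]], [[0, 0, 0], [0, 0, 0]], [[0, 0, 0], [0, 0, 0]], [[0, 0, 0], [0, 0, 0]], [[0, 0, 0], [0, 0, 0]], [[0, 0, 0], [0, 0, 0]], [[0, 0, 0], [0, 0, 0]]]'

```text
clock: 13.15
tool_pos: [0.5502, 0.1672, 0.0105]
eef_rot: [0.998, 0.065, -0.005, 0.001]
contact_force: [-13.0, -1.6, 11.0]
opening: 0.453
finger_force: 6.6
```

Flush against the far batten too. I'll retreat and go to hover over the clip.

>>> step_arm --increments '[[[-1.5, -0.2, 0], [0, 0, 0]], [[-2, -0.2, 0], [0, 0, 0]], [[0, 0, 3], [0, 0, 0]], [[0, 0, 4], [0, 0, 0]], [[0, 0, 4], [0, 0, 0]], [[0, 0, 4], [0, 0, 0]], [[1, -3.4, 2], [0, 0, -3.4]], [[1, -3.4, 0], [0, 0, -3.4]], [[1, -3.4, 0], [0, 0, -3.4]], [[1, -3.4, 0], [0, 0, -3.4]]]' --fingers 0.85

```text
clock: 14.15
tool_pos: [0.5638, 0.027, 0.1818]
eef_rot: [0.999, -0.055, 0.003, -0.0]
contact_force: [1.0, -0.1, -0.9]
opening: 0.854
finger_force: 0.0
```

>>> step_arm --increments '[[[1, -3.4, 0], [0, 0, -3.4]], [[1, -3.4, 0], [0, 0, -3.4]], [[1, -3.4, 0], [0, 0, -3.4]], [[1, -3.4, 0], [0, 0, -3.4]], [[0, -3.4, 0], [0, 0, -3.4]], [[0, -3.4, 0], [0, 0, -3.4]], [[0, 0, 0], [0, 0, 0]], [[0, 0, 0], [0, 0, 0]], [[0, 0, 0], [0, 0, 0]], [[0, 0, 0], [0, 0, 0]]]'

```text
clock: 15.15
tool_pos: [0.6016, -0.1741, 0.1808]
eef_rot: [0.974, -0.228, 0.0, -0.001]
contact_force: [0.5, -0.1, -0.4]
opening: 0.853
finger_force: 0.0
```

Run:
```python
from h import *
c,p,d=snap("wrist","w1"); print(c)
c,p,d=snap("top")
cv2.imwrite("pics/t2.png",cv2.resize(p[125:245,210:310],None,fx=5,fy=5,interpolation=cv2.INTER_CUBIC)[:,:,::-1])
hsv=cv2.cvtColor(p,cv2.COLOR_RGB2HSV).astype(int);m=np.zeros(p.shape[:2],np.uint8)
k=(hsv[...,0]>55)&(hsv[...,0]<95)&(hsv[...,1]>90)&(hsv[...,2]>30); m[130:230,215:305]=k[130:230,215:305]*255
ct=max(cv2.findContours(m,cv2.RETR_EXTERNAL,cv2.CHAIN_APPROX_NONE)[0],key=cv2.contourArea)[:,0]
rc=cv2.minAreaRect((on_plane(c,ct,.022)[:,:2]*1000).astype(np.float32)); print(rc)
```

```text
{'fov_y': 58.42852704323561, 'cx': 315.65219233020684, 'cy': 196.31847138303723, 'k1': -0.024767816379995113, 'R': array([[-0.44357031, -0.89623766, -0.00185352],
       [-0.8522864 ,  0.42117622,  0.31019105],
       [-0.27722424,  0.13917127, -0.95067243]]), 't': array([0.11231192, 0.56104277, 0.5271536 ])}
((628.7952880859375, 178.63156127929688), (140.55235290527344, 90.50042724609375), 7.202253341674805)
```

View pics/w1.png

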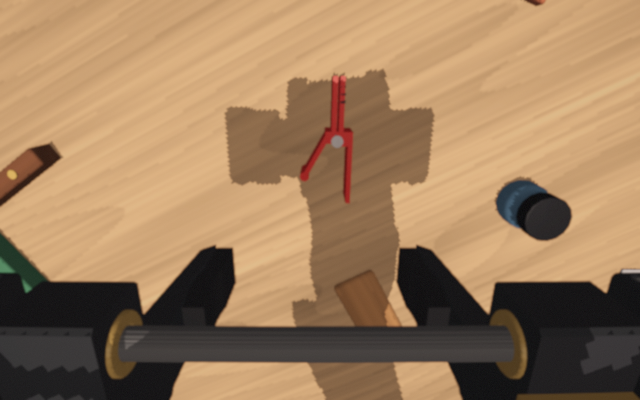

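View pics/t2.png

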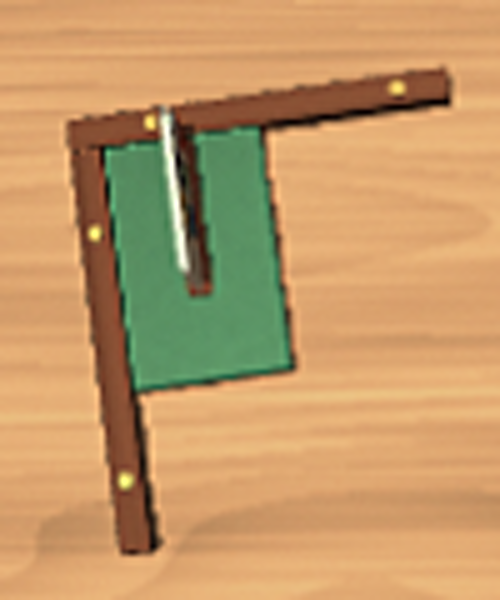

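The stand is flush and square in the corner: foot centre (629,179) mm, yaw 7.2°. In the wrist view the clip's pivot is at (337,142), its jaw tip at (339,77), the fixed handle's end at (348,201) and the curl at (305,177). The rib is at (368,297) and the jar at (535,212).

Run:
```python
from h import *
c,p,d=load("wrist"); hsv=cv2.cvtColor(p,cv2.COLOR_RGB2HSV).astype(int)
m=((hsv[...,0]<6)|(hsv[...,0]>174))&(hsv[...,1]>150)&(hsv[...,2]>70); m[:60]=0;m[215:]=0;m[:,:280]=0;m[:,370:]=0
ys,xs=np.nonzero(m); P=cloud(c,d,np.c_[xs,ys]); print(P[:,2].min(),P[:,2].max())
K=(P[:,2]>.022)&(P[:,2]<.036); P=P[K]*1000; xs=xs[K]; ys=ys[K]
piv=on_plane(c,[(337,142)],.03)[0]*1000; print("piv",piv)
jaw=P[ys<125]; l=cv2.fitLine(jaw[:,:2].astype(np.float32),cv2.DIST_HUBER,0,.01,.01).ravel(); print("jaw yaw",np.degrees(np.arctan2(l[1],l[0])))
h=P[(ys>160)&(xs>335)]; l=cv2.fitLine(h[:,:2].astype(np.float32),cv2.DIST_HUBER,0,.01,.01).ravel(); print("handle yaw",np.degrees(np.arctan2(l[1],l[0])))
for yaw in(-26,-28):
    a=np.radians(yaw);R=np.array([[np.cos(a),-np.sin(a)],[np.sin(a),np.cos(a)]])
    Q=(P[:,:2]-piv[:2])@R; hh=Q[(ys>160)&(xs>335)]; cc=Q[(ys>160)&(xs<325)]
    print(yaw,"x",Q[:,0].min(),Q[:,0].max(),"handle y",np.percentile(hh[:,1],[2,98]),"curl",cc.min(0),cc.max(0))
    print("grip",piv[:2]+R@[-36,9])
print(r.get_state()["tool_pos"],r.get_state()["eef_rot"])
```

```text
-0.0010713308262474963 0.32732812058806104
piv [ 622.22775491 -202.55944665   30.        ]
jaw yaw -31.494888
handle yaw -27.010927
-26 x -53.11656618104811 51.58968305847419 handle y [-11.55412586  -7.54424276] curl [-32.57697947  19.28331014] [-15.78454485  31.42072379]
grip [ 593.81650956 -178.68893895]
-28 x -52.78332154873907 51.61984938392947 handle y [-12.72034273  -8.83079983] curl [-33.50467546  18.69357812] [-16.47725091  30.35506468]
grip [ 594.66688563 -177.71194206]
[ 0.60126506 -0.17461832  0.18082425] [ 9.73516793e-01 -2.28615150e-01  2.59458724e-04 -3.14763994e-04]
```

>>> step_arm --increments '[[[-0.4, -0.2, -2.5], [0, 0, -0.6]], [[-0.3, -0.16, -2.5], [0, 0, 0]], [[0, 0, -2.5], [0, 0, 0]], [[0, 0, -2.5], [0, 0, 0]], [[0, 0, -2.5], [0, 0, 0]], [[0, 0, -2.5], [0, 0, 0]], [[0, 0, -1.5], [0, 0, 0]], [[0, 0, -0.7], [0, 0, 0]], [[0, 0, -0.3], [0, 0, 0]], [[0, 0, 0], [0, 0, 0]]]'

```text
clock: 16.25
tool_pos: [0.5942, -0.1798, 0.0062]
eef_rot: [0.972, -0.235, 0.0, 0.0]
contact_force: [-0.2, -0.1, 0.3]
opening: 0.854
finger_force: 0.0
```

>>> step_arm --increments '[[[0, 0, 0], [0, 0, 0]], [[0, 0, 0], [0, 0, 0]], [[0, 0, 0], [0, 0, 0]], [[0, 0, 0], [0, 0, 0]], [[0, 0, 0], [0, 0, 0]], [[0, 0, 0], [0, 0, 0]], [[0, 0, 0], [0, 0, 0]], [[0, 0, 0], [0, 0, 0]], [[0, 0, 0], [0, 0, 0]], [[0, 0, 0], [0, 0, 0]]]' --fingers 0 --grip_force 30

```text
clock: 17.25
tool_pos: [0.594, -0.1793, 0.006]
eef_rot: [0.972, -0.235, 0.0, -0.0]
contact_force: [0.1, 1.3, 5.1]
opening: 0.301
finger_force: 28.2
```

>>> step_arm --increments '[[[0, 0, 0.5], [0, 0, 0]], [[0, 0, 1], [0, 0, 0]], [[0, 0, 1.5], [0, 0, 0]], [[0, 0, 2], [0, 0, 0]], [[0, 0, 2], [0, 0, 0]], [[0, 0, 2], [0, 0, 0]], [[0, 0, 1], [0, 0, 0]], [[0, 0, 0], [0, 0, 0]], [[0, 0, 0], [0, 0, 0]], [[0, 0, 0], [0, 0, 0]]]'

```text
clock: 18.25
tool_pos: [0.593, -0.1794, 0.1048]
eef_rot: [0.972, -0.235, -0.001, -0.0]
contact_force: [0.1, -0.0, -1.3]
opening: 0.306
finger_force: 28.4
```

>>> step_arm --increments '[[[-1.1, 3.3, 0], [0, 0, 3.4]], [[-1.1, 3.3, 0], [0, 0, 3.4]], [[-1.1, 3.3, 0], [0, 0, 3.4]], [[-1.1, 3.3, 0], [0, 0, 3.4]], [[-1.1, 3.3, 0], [0, 0, 3.4]], [[-1.1, 3.3, 0], [0, 0, 3.4]], [[-1.1, 3.3, 0], [0, 0, 3.4]], [[-1.1, 3.3, 0], [0, 0, 3.4]], [[-1.1, 3.3, 0], [0, 0, 3.4]], [[-1.1, 3.3, 0], [0, 0, 3.4]]]'

```text
clock: 19.25
tool_pos: [0.4828, 0.1514, 0.105]
eef_rot: [0.998, 0.061, -0.001, 0.0]
contact_force: [0.9, 0.8, -1.4]
opening: 0.303
finger_force: 28.5
```

>>> step_arm --increments '[[[0, 0, -1], [0, 0, 0]], [[0, 0, -1], [0, 0, 0]], [[0, 0, -1], [0, 0, 0]], [[0, 0, -1], [0, 0, 0]], [[0, 0, -1], [0, 0, 0]], [[0, 0, -0.5], [0, 0, 0]], [[0, 0, 0], [0, 0, 0]], [[0, 0, 0], [0, 0, 0]], [[0, 0, 0], [0, 0, 0]], [[0, 0, 0], [0, 0, 0]]]'

```text
clock: 20.25
tool_pos: [0.484, 0.1504, 0.0512]
eef_rot: [0.998, 0.06, 0.0, -0.0]
contact_force: [0.0, -0.0, -0.1]
opening: 0.305
finger_force: 28.4
```

Run:
```python
from h import *
s=r.get_state(); print(s["tool_pos"],s["eef_rot"],s["opening"])
c,p,d=snap("wrist","w2"); np.save("s.npy",np.r_[s["tool_pos"],s["eef_rot"]])
```

```text
[0.4840049  0.15041277 0.05117118] [ 9.98223582e-01  5.95775162e-02  4.39314491e-04 -8.42827044e-05] 0.3048052089713696
```

View pics/w2.png

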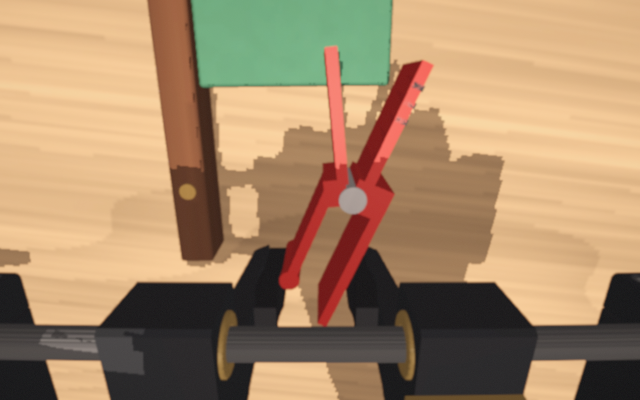

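The clip is held wide open (pivot at (352,200), jaw tips at (332,48) and (428,65)). It has yawed in the grip, so its handles run right-slanted relative to the pads. I'll measure its actual pose in the tool and correct with the tool's yaw.

```bash
cat > clip.py <<'E'
from h import *
def clip(c,p,d,box):
    hsv=cv2.cvtColor(p,cv2.COLOR_RGB2HSV).astype(int)
    m=((hsv[...,0]<6)|(hsv[...,0]>174))&(hsv[...,1]>100)&(hsv[...,2]>60)
    x0,y0,x1,y1=box; k=np.zeros(m.shape,bool); k[y0:y1,x0:x1]=1
    ys,xs=np.nonzero(m&k); return cloud(c,d,np.c_[xs,ys])*1000,xs,ys
E
python3 - <<'E'
from clip import *
c,p,d=load("wrist")
P,xs,ys=clip(c,p,d,(270,40,450,328))
print("z pct",np.percentile(P[:,2],[2,20,50,80,90,98]))
zt=np.percentile(P[:,2],97); T=P[:,2]>zt-5
piv=cloud(c,d,[(352,200)])[0]*1000; print("piv",piv)
pts={k:cloud(c,d,[v])[0]*1000 for k,v in dict(ltip=(333,52),rtip=(419,66),curl=(290,281),fend=(328,300),lj=(342,160),rj=(382,165)).items()}
for k,v in pts.items(): print(k,v.round(1))
h=P[T&(ys>215)&(xs>310)];l=cv2.fitLine(h[:,:2].astype(np.float32),cv2.DIST_HUBER,0,.01,.01).ravel()
print("fixed handle",len(h),np.degrees(np.arctan2(l[1],l[0])))
for n,q in(("left jaw",T&(ys<165)&(xs<350)),("right jaw",T&(ys<165)&(xs>355))):
    h=P[q];l=cv2.fitLine(h[:,:2].astype(np.float32),cv2.DIST_HUBER,0,.01,.01).ravel(); print(n,len(h),np.degrees(np.arctan2(l[1],l[0])))
f=cv2.fitLine(P[T].astype(np.float32),cv2.DIST_HUBER,0,.01,.01).ravel(); print("slope along",f[:3])
_,_,v=np.linalg.svd(P[T]-P[T].mean(0)); print("top normal",v[2])
E
```

```text
z pct [49.69492584 63.42512079 74.84182253 75.7320532  76.07618418 76.64124284]
piv [525.53958794 143.58937961  76.86961606]
ltip [573.6 156.9  75.2]
rtip [572.9 128.4  74. ]
curl [488.7 162.3  74.7]
fend [481.5 146.3  74.1]
lj [539.3 149.1  75.8]
rj [539.2 135.   75.7]
fixed handle 1758 -14.536006
left jaw 1432 12.956414
right jaw 1547 -16.132961
slope along [ 0.9857309  -0.16827615  0.00422106]
top normal [-0.09155186 -0.52038506  0.8490098 ]
```

>>> step_arm --increments '[[[0, 0, 0], [0, 0, 4.3]], [[0, 0, 0], [0, 0, 4.3]], [[0, 0, 0], [0, 0, 4.3]], [[0, 0, 0], [0, 0, 4.3]], [[0, 0, 0], [0, 0, 4.3]], [[0.5, 0, 0], [0, 0, 0]], [[0, 0, 0], [0, 0, 0]], [[0, 0, 0], [0, 0, 0]], [[0, 0, 0], [0, 0, 0]], [[0, 0, 0], [0, 0, 0]]]'

```text
clock: 21.3
tool_pos: [0.4886, 0.1503, 0.0507]
eef_rot: [0.97, 0.245, -0.0, 0.0]
contact_force: [0.6, -0.5, -0.4]
opening: 0.302
finger_force: 28.4
```

Run:
```python
from h import *
s=r.get_state(); print(s["tool_pos"],s["eef_rot"],s["opening"],s["finger_force"])
c,p,d=snap("wrist","w3")
```

```text
[0.48858324 0.15030429 0.05073562] [ 9.69632508e-01  2.44566533e-01 -7.71331651e-05  6.55759006e-05] 0.3023100816200665 28.422770029865205
```

View pics/w3.png

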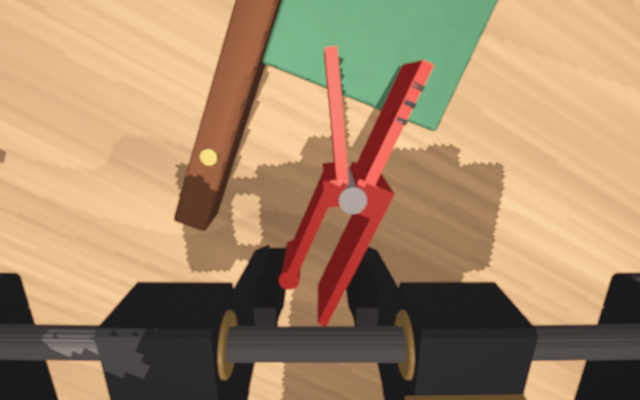

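The clip is unchanged in the grip and now lines up with the foot. I'll check mouth against card in the fence's axes.

Run:
```python
from clip import *
a=np.radians(7.2);U=np.array([[np.cos(a),np.sin(a)],[-np.sin(a),np.cos(a)]])
c,p,d=load("wrist"); P,xs,ys=clip(c,p,d,(270,40,450,328)); Q=P[:,:2]@U.T; T=P[:,2]>np.percentile(P[:,2],97)-4
pv=U@(cloud(c,d,[(352,200)])[0]*1000)[:2]; print("piv ab",pv)
for x in(20,30,40,48):
    k=T&(abs(Q[:,0]-pv[0]-x)<2); L=Q[k&(Q[:,1]>pv[1]+5)][:,1]; Rr=Q[k&(Q[:,1]<pv[1]+5)][:,1]
    print(x,"left jaw b",np.percentile(L,[3,97]) if len(L) else 0,"right",np.percentile(Rr,[3,97]) if len(Rr) else 0)
for n in("top",):
    c,p,d=snap(n)
    ys,xs=np.mgrid[130:220,225:300]; px=np.c_[xs.ravel(),ys.ravel()]; C=cloud(c,d,px)*1000
    k=(C[:,2]>86)&(C[:,2]<104); W=C[k]; q=W[:,:2]@U.T; q=q[(q[:,0]>600)&(q[:,0]<730)&(abs(q[:,1]-99)<15)]
    print("card a",np.percentile(q[:,0],[1,99]),"b",np.percentile(q[:,1],[2,50,98]),len(q))
```

```text
piv ab [545.87480658  91.36000964]
20 left jaw b [102.38215592 107.42429857] right [85.70359749 89.69344436]
30 left jaw b [107.59878404 112.62170017] right [85.59927716 89.37819296]
40 left jaw b [112.77572713 117.71468649] right [85.45435992 89.16300398]
48 left jaw b 0 right [85.10406545 88.78362657]
card a [625.04816822 710.06469145] b [ 95.39691946  97.67637102 100.28584956] 65
```

The mouth is at a=576, b≈98 mm and the card edge at a=626, b≈98 mm. So the move is 50 mm straight ahead along the fence's x.

>>> step_arm --increments '[[[0.6, 0.08, 0], [0, 0, 0]], [[0.6, 0.08, 0], [0, 0, 0]], [[0.6, 0.08, 0], [0, 0, 0]], [[0.6, 0.08, 0], [0, 0, 0]], [[0.6, 0.08, 0], [0, 0, 0]], [[0.6, 0.08, 0], [0, 0, 0]], [[0.6, 0.08, 0], [0, 0, 0]], [[0.5, 0.06, 0], [0, 0, 0]], [[0.25, 0.03, 0], [0, 0, 0]], [[0, 0, 0], [0, 0, 0]]]'

```text
clock: 22.4
tool_pos: [0.5386, 0.1568, 0.0507]
eef_rot: [0.97, 0.245, 0.0, 0.0]
contact_force: [0.1, 0.5, -0.4]
opening: 0.304
finger_force: 28.4
```

Run:
```python
from clip import *
s=r.get_state(); print(s["tool_pos"],s["contact_force"],s["opening"],s["finger_force"])
c,p,d=snap("wrist","w4")
a=np.radians(7.2);U=np.array([[np.cos(a),np.sin(a)],[-np.sin(a),np.cos(a)]])
pv=cloud(c,d,[(352,200)])[0]*1000; print("piv",pv,U@pv[:2])
c,p,d=snap("top");
```

```text
[0.53859321 0.1568208  0.05073325] [ 0.06085183  0.4897752  -0.38802228] 0.30350676383687575 28.423039969056845
piv [580.34487494 165.834761    76.86594917] [596.55328909  91.79060462]
```

View pics/w4.png

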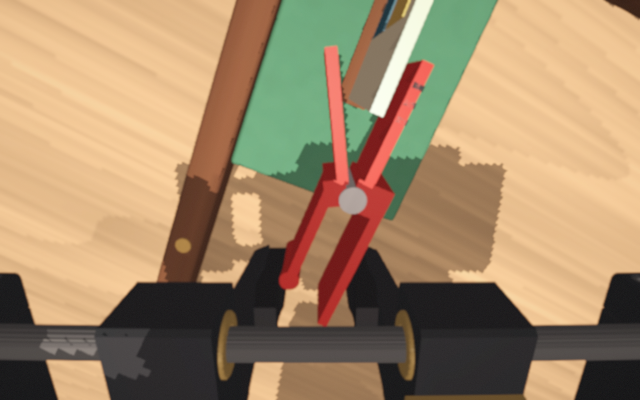

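The card now stands between the jaws, its white strip running from (378,112) to (430,0), close to the right jaw in this perspective. I'll check the clearance with depth.

Run:
```python
from clip import *
a=np.radians(7.2);U=np.array([[np.cos(a),np.sin(a)],[-np.sin(a),np.cos(a)]])
c,p,d=load("wrist"); print("cam",-np.array(c["R"]).T@c["t"])
for q in[(377,108),(380,100),(388,85),(400,60),(412,36),(420,15),(360,100),(350,100),(375,70),(420,66),(405,100),(385,150)]:
    w=cloud(c,d,[q])[0]*1000; print(q,p[q[1],q[0]],(U@w[:2]).round(1),w[2].round(1))
```

```text
cam [0.60996149 0.19661354 0.19721989]
(377, 108) [251 254 241] [629.  100.1] 96.3
(380, 100) [250 254 239] [631.3 100.1] 95.5
(388, 85) [250 254 238] [635.6 100. ] 97.0
(400, 60) [249 253 234] [642.5  99.7] 97.4
(412, 36) [248 251 230] [649.   99.2] 97.0
(420, 15) [247 250 227] [654.2  99.5] 96.9
(360, 100) [135 119  98] [629.2 101.9] 69.8
(350, 100) [157 114  86] [627.3 100.5] 27.2
(375, 70) [134 118  98] [639.5 101.9] 76.0
(420, 66) [224  84  76] [645.9  88.9] 75.8
(405, 100) [243 113 103] [634.6  88.9] 76.2
(385, 150) [249 114 101] [616.9  87.7] 74.2
```

In the wrist view the card edge is about 1 mm from the mouth centre both along and across, at the right height. Nothing is touching, so I'll hand the job in.

```bash
python3 -c "
from plant import r
print(r.finish_job())"
```

```text
the job is handed in; nothing more can be done
None
```

The job is handed in, verdict not shown: the stand measured flush and square in the corner, and the clip is held squeezed open around the card's near edge about half-way up, about 1 mm off centre, with both jaws measured clear of the card.

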